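Unclamp the bracket and lay it in the blue tray

TASK

Throw the red handle of the toggle clamp right back so the clamp arm flips up past centre and stays open, then lift the copper-coloured angle bracket out of the jig and set it down gently, without dropping it, flat on the floor of the blue tray with its upright flange pointing up. Leave the clamp open, do not pull at the bracket while it is still clamped, and leave the other things where they are.

Things in the scene. Friction and masses are not known exactly. Their poses are not given: they have to be found in the camera images.
- jig: Aluminium jig plate, 255 x 110 x 18 mm, bolted down. Origin on its underside, 2.5 mm from the middle; x points along the plate from the clamp to the bracket, z up. Clamp pivot at x = -35 mm, y = 0; middle of the bracket's nest at x = 70 mm, y = 0. The nest is open above: black strips 6 mm high stand beside the bracket and at its far end, with about 2 mm of play.
- clamp_handle (a joint): Red handle's angle (rad): 0 = clamped, leaning 0.15 towards the bracket from upright; 1.35 = open stop, thrown back to the jig's -x, 1.2 beyond upright. Over-centre spring: pulls shut below 0.55, open above (2.5 N at the grip starts it; past centre it runs to the stop alone). The linked steel arm's angle is 1.55 x this: level at 0, leaning back past upright at the stop.
- clamp_grip (a point): Middle of the red handle grip, on the handle's axis, 92 mm from the pivot. The grip is 66 mm long along the handle, 20 mm wide along the hinge (jig's y) and 18 mm thick. It moves on a circle about the pivot in the jig's x-z plane.
- clamp_pivot (a point): The clamp's hinge: common pivot of handle and arm, 62 mm above the table, hinge axis along the jig's y. The side plates around it are 50 mm long, 38 mm wide and reach 70 mm above the table.
- clamp_pad (a point): Underside centre of the black rubber pad, 16 mm across, at the end of the clamp arm (75 mm from the pivot); clamped, it holds down the bracket's base flange near the end towards the clamp.
- bracket: Copper-coloured angle bracket, 0.17 kg, starts in the jig's nest, its x along the jig's x. Base flange 76 (x) x 60 (y) x 8 mm; upright flange 8 mm thick (x), 60 mm wide (y), its top 60 mm above the underside, at the +x end (mid-thickness at x = 34 mm). Origin at the centre of the base flange's underside (at the start 18 mm above the table); z up.
- blue_tray: Empty open blue tray, outside 125 (x) x 105 (y) x 22 mm high, walls and floor 4 mm thick, fixed to the table. Origin at the centre of its underside (table level).
- black_tray: Black tray of the same size and make as the blue one, holding the old bracket; fixed. Not to be used. Origin at the centre of its underside.
- old_bracket: Dark grey bracket of the same shape and size lying in the black tray; leave alone. Origin at the centre of its base flange's underside.
- water_bottle: Green bottle, 64 mm across, 190 mm high, loose, bystander. Origin at the centre of its base.
- mug: White mug, 80 mm across, 90 mm high, loose, bystander. Origin at the centre of its base.
- screwdriver: Loose screwdriver lying on the table near the robot, bystander. Origin at the middle of its underside.
- wrench: Loose wrench lying on the table near the robot, bystander. Origin at the middle of its underside.
- spool: Orange spool, 70 mm across, 40 mm high, loose, standing on the table behind the trays, bystander. Origin at the centre of its base.
Things that resemble listed ones, but are neither listed nor needed, are in the scene too. Several things have the shape of the bracket; the one meant has the colours described above.

How it is judged:
On the way, in this order (a step that is already met when the one before it is completed fails the run):
1. the clamp is thrown open past centre, with the bracket still in its nest (value of joint clamp_handle above 1.15 rad and distance of bracket from where it was at the start of the episode below 0.02 m), for 0.2 s.
2. the bracket is lifted clear out of the nest, clamp open (z of bracket in the frame of jig above 0.04 m and value of joint clamp_handle above 1 rad), for 0.1 s.
At the end, for the whole second after the job is handed in: The copper-coloured bracket lies flat on the blue tray's floor (centre within 40 mm of the tray's centre, underside within 4 mm of the floor, tilt under 0.1 rad, upright flange up), at rest, and the clamp handle is still open (beyond 1.15 rad) (horizontal distance between bracket and blue_tray below 0.04 m and z of bracket in the frame of blue_tray between 0.001 and 0.008 m and angle between bracket's own z axis and vertical below 0.1 rad and contact force between bracket and blue_tray above 0.3 N and linear speed of bracket below 0.02 m/s and value of joint clamp_handle above 1.15 rad); the robot touches nothing.
It fails at once if the bracket is pulled about (more than 12 mm) while the clamp is shut (value of joint clamp_handle below 0.7 rad and distance of bracket from where it was at the start of the episode above 0.012 m).
It fails at once if the bracket is dropped (moves faster than 0.6 m/s with no finger on it) (linear speed of bracket above 0.6 m/s and contact force between the fingers and bracket below 0.1 N).
It fails at once if the bracket is banged down on the tray (over 60 N) (contact force between bracket and blue_tray above 60 N).
It fails at once if another loose thing is moved by more than 30 mm (distance of any of old_bracket, water_bottle, mug, screwdriver, wrench, spool from where it was at the start of the episode above 0.03 m).
It also fails if it takes over 54 s, if anything falls off the work surface, if the arm or the gripper's body presses on something with over 40 N, if the wrist force passes 120 N, or if a joint passes its speed limit or range.

ROBOT

A 6-joint arm with a two-finger parallel gripper is mounted at the origin on the work surface. World frame = base frame: x ahead of the robot, y to its left, z up, the work surface at z = 0. Lengths are in m, angles in rad, forces in N, time in s.
With the tool pointing down it reaches from about 0.275 to 0.975 m from the base axis. Payload 8.4 kg.
Tool frame: the origin (TCP) lies on the centre line of the jaws, within the pads' length; the fingertips stand ahead of it and the grasp point (between the pads) lies 5 mm behind it (tips_ahead is the y of the fingertips in the tool frame, in m); y points along the fingers, z is the direction in which the jaws open and shut, and the axes are right-handed (so a half turn about y gives the same grasp; the last joint's range is limited). The gripper opens to 92 mm and grips with 3 to 60 N. Pads are 20 mm wide; open, the fingers measure 128 mm over their backs; the gripper's body (75 mm by 189 mm) begins 69 mm behind the grasp point.
Start: joints at [1.124, 0.353, 1.633, -0, 1.155, -0.002], TCP at [0.269, 0.564, 0.229] pointing down, gripper open.
Joint ranges: [-2.63, 2.63], [-0.92, 2.1], [0.06, 2.66], [-1.3, 4.44], [0, 2.69], [-3.02, 3.02]. Speed limits (rad/s): [2.22, 2.22, 2.79, 3.14, 3.14, 3.14].

INTERFACE

Orientations are given as a rotation vector (axis times angle).
In Python, from cell import * gives the robot as it stands. The module is installed in compiled form; this text tells all that it offers.
- The arm moves only by the tool jog_arm, never from a script. Its argument "rows" is a list of rows, each an object with "linear": the shift along the tool's x, y, z in m, a list of three; "twist": the turn about the tool's y in degrees. In form: [{"linear": [x, y, z], "twist": twist}, ...]. A call has 1 to 10 rows; each row is the pose to reach, as a shift and turn from the pose commanded when the call began, along the tool's axes at that moment; what a row does not reach only later rows make up. A row lasts 1/10 s, in which the tool goes at most 50 mm and 8.59 degrees, less where a joint would pass 70% of its speed; a pose out of reach is approached as far as the arm can. A call with a gripper value outside its range is refused whole. "fingers" is the finger opening in m, from 0 to 0.0919, set as the call begins (left out, the last holds). The fingers move at their own pace and stop on an object; the grip force is fixed at half the most. Time passes only in rows, so rows that repeat a pose let the fingers close. It gives the time, the measured TCP pose, the force and the opening at its end, in the units of the state.
- read_state(): the state, without advancing time (a new reading comes with each control period).
- camera(name): name is "scene" or "top" or "wrist"; returns the picture (384x512x3 uint8, red, green, blue); there is no depth.
- camera_info(name): a dict with "intrinsics" (3x3 intrinsics, pixels), "world_from_camera" (4x4, takes a point from camera to world coordinates); the wrist camera has in their place "tool_from_camera" (4x4, takes a point from camera to tool coordinates, whose origin is the TCP and whose axes are the tool frame's). Camera axes: x right, y down, z forward; pixel columns grow to the right and rows downward; lengths in m; the calibration is good to about 2 mm. A picture is of the moment at which its call begins: read the wrist's pose just before it. camera_info takes no time and is no camera call.
- job_done(): hands the job in, once; it reports no verdict.
Trained networks look in the newest picture that a camera, given by its name, has taken for a name from the list of things; names that differ only in an ending like _2 or _b are one class to them, and where a whole thing is asked for, a point or a joint stands for the part that bears it (a point fixed in the world has none). Each returns a list of dicts, best first, with "score" (0 to 1); they miss things now and then, are a little off and sometimes report something else, mostly with a low value. They report only what shows in the picture. A call takes as long as a camera call. They do not tell look-alikes from the thing itself.
- boxes_of(thing, camera): "centre" ([x, y, z] in m, in the coordinates of the camera as it stood for that picture, good to about 4 mm: the middle of the surface that is visible of it).
- place_of(thing, camera): "centre" ([x, y, z] in m, in the coordinates of the camera as it stood for that picture, good to about 4 mm: a listed point, or the origin of a listed thing).
The state is a dict: "clock": time; "q": joint angles; "joint_velocities": joint speeds; "joint_efforts": joint torques, N m; "ee_pos": TCP position; "tcp_rot": TCP orientation; "contact_force": force on the tool from outside, world axes, zero at the start; "wrist_torque": the same for the moment, N m; "grip_width": finger opening in m.
Only numpy, scipy, OpenCV 4.12 (cv2) and the standard library are available. Lean on these libraries where they do the work, as an engineer would, in place of code of your own. Each camera call takes 0.05 s, during which the arm holds its last target. There are 200 camera calls.

## Working session

There is one attempt and no reset: what is moved stays moved. The work goes in short steps, Python scripts to look and compute and a tool call to move; the robot and the scene stay as the last step left them, time stands still between calls to the robot, and variables do not carry over. Pictures are saved under pics/ and viewed, on a budget of 10 in all, crops included, one or two more only if the job needs it, and the job is handed in when it is done.

Besides the shell and the picture viewer there is one more tool, called after "Call:" as name(argument=value, ...), one argument or row to a line, values as JSON. jog_arm: Moves the arm, as the interface text tells. Its arguments: {"type":"object","properties":{"rows":{"type":"array"},"fingers":{"type":"number"}},"required":["rows"]}

```bash
mkdir -p pics; cat > h.py <<'E'
from cell import *
import numpy as np, cv2
from scipy.spatial.transform import Rotation as R
def T_tool():
    s=read_state(); T=np.eye(4); T[:3,:3]=R.from_rotvec(s["tcp_rot"]).as_matrix(); T[:3,3]=s["ee_pos"]; return T
def shot(cam,name=None):
    T=camera_info(cam)["world_from_camera"] if cam!="wrist" else T_tool()@np.array(camera_info(cam)["tool_from_camera"])
    im=camera(cam)
    if name: cv2.imwrite(f"pics/{name}.png",cv2.cvtColor(im,cv2.COLOR_RGB2BGR))
    return im,np.array(T)
def w(T,p): return (T@np.r_[p,1])[:3]
def px(T,K,p):
    c=np.linalg.inv(T)@np.r_[p,1]; c=c[:3]; u=np.array(K)@c; return u[:2]/u[2]
E
python3 - <<'E'
from h import *
np.set_printoptions(precision=4,suppress=True)
print(read_state()); print(T_tool())
ims=[]
for c in ("scene","top"):
    im,T=shot(c,c); ims.append(im); K=camera_info(c)["intrinsics"]
    print(c,K,T)
    for t in "jig clamp_grip clamp_pivot clamp_pad bracket blue_tray black_tray old_bracket water_bottle mug spool".split():
        for d in place_of(t,c)[:3]:
            p=w(T,d["centre"]); print(t,round(d["score"],2),p,px(T,K,p).round())
E
```

```text
{'clock': 0.0, 'q': array([ 1.1236,  0.3536,  1.6341, -0.    ,  1.1552, -0.0024]), 'joint_velocities': array([-0.0016,  0.0008,  0.0003, -0.0003,  0.    , -0.0004]), 'joint_efforts': array([ -0.0043, -59.384 , -33.4207,   0.0693,   0.0236,  -0.0001]), 'ee_pos': array([0.2687, 0.5638, 0.2279]), 'tcp_rot': array([-1.5438,  0.3491, -0.3487]), 'contact_force': array([ 0.0261,  0.5487, -0.609 ]), 'wrist_torque': array([0.0178, 0.0073, 0.0679]), 'grip_width': 0.09178465849052218}
[[ 0.9027 -0.0006  0.4303  0.2687]
 [-0.4303 -0.0012  0.9027  0.5638]
 [-0.     -1.     -0.0013  0.2279]
 [ 0.      0.      0.      1.    ]]
scene [[409.9157   0.     255.1346]
 [  0.     409.9157 192.2001]
 [  0.       0.       1.    ]] [[ 0.6228  0.6649 -0.4124  1.1391]
 [ 0.7824 -0.5336  0.3213 -0.4821]
 [-0.0065 -0.5227 -0.8525  1.3248]
 [ 0.      0.      0.      1.    ]]
jig 0.82 [ 0.5614  0.1653 -0.005 ] [295. 183.]
clamp_grip 0.4 [0.5581 0.1848 0.1477] [302. 157.]
clamp_pivot 0.83 [0.563  0.2013 0.0602] [304. 169.]
clamp_pad 0.69 [ 0.5596  0.1624 -0.0016] [295. 183.]
clamp_pad 0.6 [0.5617 0.1286 0.0241] [28
[... 1029 characters left out ...]
.55 [0.5609 0.1987 0.064 ] [188. 180.]
clamp_pivot 0.52 [0.56   0.1861 0.1496] [187. 173.]
clamp_pad 0.45 [0.5622 0.1267 0.0273] [214. 181.]
bracket 0.98 [ 0.3448  0.0186 -0.0007] [251. 254.]
bracket 0.58 [ 0.4975 -0.1153 -0.0004] [294. 203.]
bracket 0.57 [0.5563 0.0946 0.0146] [225. 184.]
blue_tray 0.97 [ 0.5565 -0.3125  0.0005] [357. 183.]
black_tray 0.94 [ 0.4973 -0.1164 -0.0012] [294. 203.]
old_bracket 0.61 [ 0.4933 -0.1168  0.0043] [295. 204.]
water_bottle 0.72 [ 0.6271 -0.467   0.0017] [405. 160.]
water_bottle 0.27 [0.3302 0.2837 0.0042] [162. 260.]
mug 0.73 [0.4737 0.4627 0.0026] [105. 213.]
spool 0.95 [ 0.724  -0.0614  0.0004] [275. 132.]
spool 0.27 [0.5586 0.1227 0.0282] [216. 182.]
```

```bash
python3 -c "
import cv2;cv2.imwrite('pics/both.png',cv2.resize(cv2.vconcat([cv2.imread('pics/scene.png'),cv2.imread('pics/top.png')]),(400,600)))"
```

```text
(no output)
```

View pics/top.png

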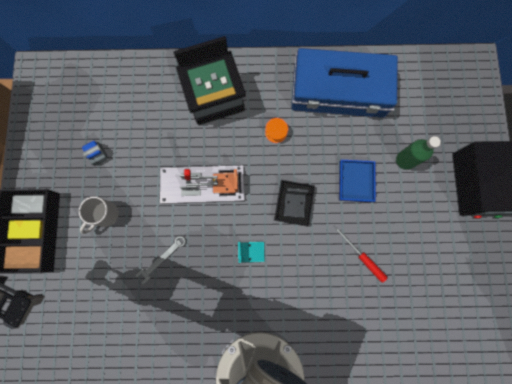

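View pics/scene.png

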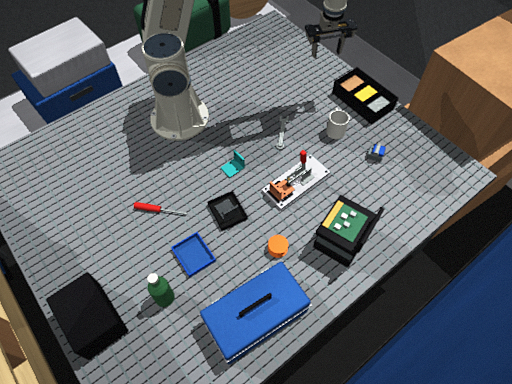

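The copper bracket is in the jig at top pixel (225,184), the red grip at (187,174) and the blue tray at (357,183). The other bracket shapes are a cyan one at (251,254) and the grey one in the black tray. The jig's x axis runs roughly along world −y. I'm moving over the jig to get close views.

Call:
jog_arm(
  rows=[
    {"linear": [0.04, -0.02, -0.024], "twist": -3},
    {"linear": [0.08, -0.04, -0.048], "twist": -8},
    {"linear": [0.12, -0.06, -0.072], "twist": -14},
    {"linear": [0.16, -0.08, -0.096], "twist": -20},
    {"linear": [0.2, -0.1, -0.12], "twist": -23.5},
    {"linear": [0.24, -0.1, -0.145], "twist": -23.5},
    {"linear": [0.28, -0.1, -0.17], "twist": -23.5},
    {"linear": [0.31, -0.1, -0.19], "twist": -23.5},
    {"linear": [0.32, -0.1, -0.2], "twist": -23.5},
    {"linear": [0.32, -0.1, -0.2], "twist": -23.5},
  ],
  fingers=0.0,
)

```text
clock: 2.2
ee_pos: [0.4721, 0.2447, 0.3286]
tcp_rot: [-1.571, 0.029, -0.029]
contact_force: [0.7, 0.0, 0.1]
grip_width: 0.014
```

```bash
cat > look.py <<'E'
from h import *
import sys
np.set_printoptions(precision=4,suppress=True)
im,T=shot("wrist",sys.argv[1]); i=camera_info("wrist"); K=i["intrinsics"]
print({k:v for k,v in i.items() if k!="intrinsics"}); print(T_tool(),{k:read_state()[k] for k in("clock","grip_width","contact_force")})
for t in sys.argv[2:]:
    for d in place_of(t,"wrist")[:2]:
        p=w(T,d["centre"]); print(t,round(d["score"],2),p,px(T,K,p).round())
E
python3 look.py w1 jig clamp_grip clamp_pivot clamp_pad bracket
```

```text
{'tool_from_camera': array([[-0.0009,  0.9575,  0.2885, -0.0818],
       [-0.001 , -0.2885,  0.9575, -0.1553],
       [ 1.    ,  0.0006,  0.0012, -0.0006],
       [ 0.    ,  0.    ,  0.    ,  1.    ]])}
[[ 0.9993 -0.0003  0.0363  0.4716]
 [-0.0363  0.0005  0.9993  0.2459]
 [-0.0004 -1.      0.0005  0.3286]
 [ 0.      0.      0.      1.    ]] {'clock': 2.25, 'grip_width': 0.009947219787478381, 'contact_force': array([0.6511, 0.5077, 0.414 ])}
jig 0.75 [ 0.5555  0.1705 -0.0015] [219. 201.]
jig 0.41 [0.5575 0.0942 0.0169] [174. 207.]
clamp_grip 0.57 [0.5614 0.1903 0.1537] [219. 245.]
clamp_pivot 0.96 [0.5571 0.2002 0.0606] [233. 214.]
clamp_pad 0.76 [0.56   0.1256 0.0247] [191. 210.]
bracket 0.97 [0.5607 0.0966 0.0173] [175. 209.]
bracket 0.67 [ 0.3484  0.0189 -0.    ] [112.  79.]
```

View pics/w1.png

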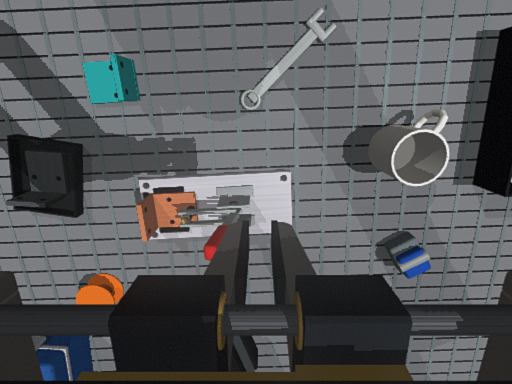

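The wrist picture shows the jig corners at about (138,180), (291,171), (294,234) and (145,243). The red grip is at (215,242) and the copper upright flange at (145,215). Next I'll compute the jig yaw and the fingertip height.

```bash
python3 - <<'E'
from h import *
np.set_printoptions(precision=4,suppress=True)
T=T_tool(); C=np.array(camera_info("wrist")["tool_from_camera"]); K=np.array(camera_info("wrist")["intrinsics"]); print(K)
W=T@C
def hit(uv,z):
    d=W[:3,:3]@np.linalg.solve(K,np.r_[uv,1]); return W[:3,3]+d*(z-W[2,3])/d[2]
P=[hit(u,.018) for u in [(138,180),(291,171),(294,234),(145,243)]]; print(np.array(P), np.mean(P,0))
for a,b in((0,1),(3,2)): d=P[a]-P[b]; print(np.degrees(np.arctan2(d[1],d[0])),np.linalg.norm(d))
for uv in((248,222),(278,222)):
    d=C[:3,:3]@np.linalg.solve(K,np.r_[uv,1]); print("tip in tool",C[:3,3]+d*(0-C[0,3])/d[0])
# jig yaw by colour: bright aluminium
im=cv2.imread("pics/w1.png"); m=((im.min(2)>150)).astype(np.uint8); m[:160]=0;m[255:]=0;m[:,:125]=0;m[:,305:]=0
print(cv2.minAreaRect(np.argwhere(m)[:,::-1].astype(np.float32)))
E
```

```text
[[290.4446   0.     259.6329]
 [  0.     290.4446 189.3873]
 [  0.       0.       1.    ]]
[[0.5068 0.0442 0.018 ]
 [0.4997 0.2978 0.018 ]
 [0.6133 0.303  0.018 ]
 [0.6222 0.039  0.018 ]] [0.5605 0.171  0.018 ]
-88.394433346751 0.2536884170210486
-88.07393629721747 0.26413556438421043
tip in tool [ 0.      0.0358 -0.0086]
tip in tool [0.     0.0358 0.0127]
((216.01260375976562, 205.470703125), (60.10195541381836, 151.55276489257812), 86.72950744628906)
```

Call:
jog_arm(
  rows=[
    {"linear": [0.03, 0.0, -0.04], "twist": -2},
    {"linear": [0.06, 0.0, -0.08], "twist": -4},
    {"linear": [0.09, 0.0, -0.12], "twist": -4},
    {"linear": [0.094, 0.02, -0.123], "twist": -4},
    {"linear": [0.094, 0.06, -0.123], "twist": -4},
    {"linear": [0.094, 0.1, -0.123], "twist": -4},
    {"linear": [0.094, 0.135, -0.123], "twist": -4},
    {"linear": [0.094, 0.157, -0.123], "twist": -4},
    {"linear": [0.094, 0.157, -0.123], "twist": -4},
    {"linear": [0.094, 0.157, -0.123], "twist": -4},
  ],
)

```text
clock: 3.5
ee_pos: [0.5615, 0.1205, 0.172]
tcp_rot: [-1.571, -0.028, 0.029]
contact_force: [-0.0, 0.1, 0.2]
grip_width: 0.0007
```

```bash
python3 look.py w2 clamp_grip clamp_pivot clamp_pad bracket; python3 - <<'E'
from h import *
s,_=shot("scene"); cv2.imwrite("pics/c2.png",cv2.cvtColor(cv2.resize(s[90:230,220:400],None,fx=4,fy=4,interpolation=cv2.INTER_CUBIC),cv2.COLOR_RGB2BGR))
E
```

```text
{'tool_from_camera': array([[-0.0009,  0.9575,  0.2886, -0.0818],
       [-0.0009, -0.2886,  0.9575, -0.1553],
       [ 1.    ,  0.0006,  0.0011, -0.0006],
       [ 0.    ,  0.    ,  0.    ,  1.    ]])}
[[ 0.9994  0.0015 -0.036   0.5621]
 [ 0.036   0.0003  0.9994  0.1205]
 [ 0.0015 -1.      0.0003  0.1728]
 [ 0.      0.      0.      1.    ]] {'clock': 3.55, 'grip_width': 0.0005747994763359817, 'contact_force': array([-0.0673, -0.0062, -0.334 ])}
clamp_grip 0.95 [0.5605 0.1909 0.153 ] [367. 234.]
clamp_pivot 0.6 [0.5569 0.199  0.0629] [343. 190.]
clamp_pivot 0.24 [ 0.7243 -0.0651 -0.0026] [115. 289.]
clamp_pad 0.85 [0.5591 0.1234 0.0263] [263. 179.]
bracket 0.84 [0.5595 0.0932 0.0227] [235. 178.]
```

View pics/c2.png

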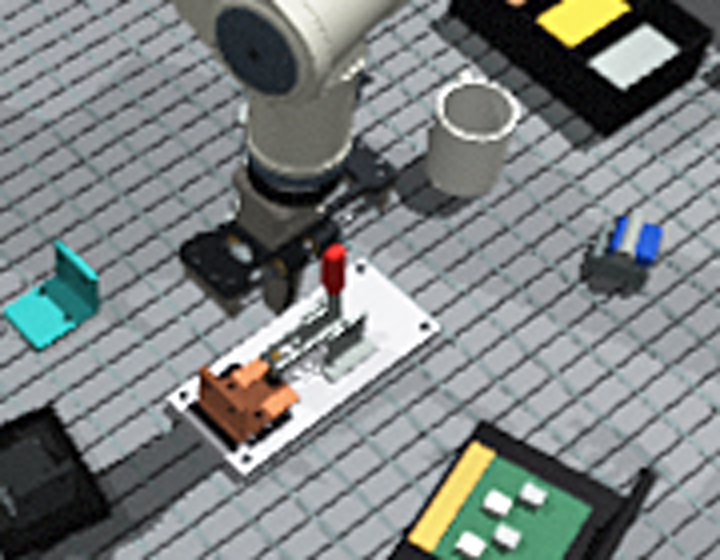

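View pics/w2.png

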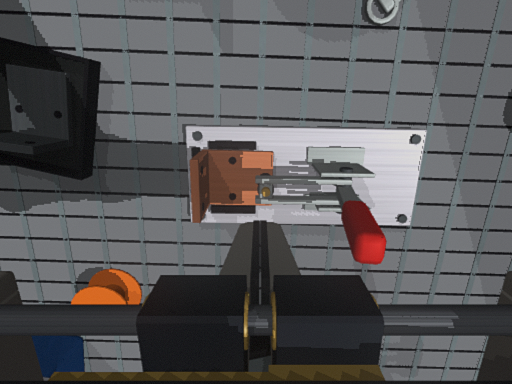

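The fingers are clear, on the bracket side of the red grip (wrist pixel (365,230)), and above the clamp arm. The jig is parallel to the tool within about 1°. Next I push the grip back.

Call:
jog_arm(
  rows=[
    {"linear": [0, 0, 0.02]},
    {"linear": [0, 0, 0.035]},
    {"linear": [0, 0, 0.047]},
    {"linear": [0, 0, 0.059]},
    {"linear": [0, 0, 0.071]},
    {"linear": [0, 0, 0.083]},
    {"linear": [0, 0, 0.095]},
    {"linear": [0, 0, 0.106]},
    {"linear": [0, 0, 0.116]},
    {"linear": [0, 0, 0.12]},
  ],
)

```text
invalid input at $.rows[0]: expected keys linear, twist
```

```bash
python3 look.py w3 clamp_grip clamp_pad bracket | tail -4; python3 - <<'E'
from h import *
s,_=shot("scene"); a=s[90:230,220:400]; b=cv2.imread("pics/w3.png")[:,:,::-1]
cv2.imwrite("pics/c3.png",cv2.cvtColor(cv2.hconcat([cv2.resize(a,(494,384)),b])[:,:800],cv2.COLOR_RGB2BGR))
E
```

```text
[ 0.      0.      0.      1.    ]] {'clock': 3.85, 'grip_width': 0.0005096590282383627, 'contact_force': array([ 0.0362, -0.4245,  0.447 ])}
clamp_grip 0.87 [0.5614 0.1893 0.1495] [363. 232.]
clamp_pad 0.83 [0.5591 0.1247 0.0252] [264. 178.]
bracket 0.87 [0.5559 0.0959 0.0198] [238. 173.]
```

View pics/c3.png

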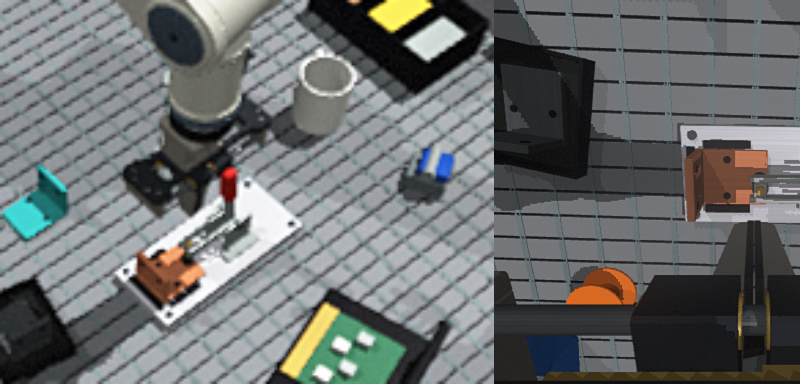

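The call was refused because every row needs a twist, and the picture confirms nothing moved. I'm repeating it with twist included.

Call:
jog_arm(
  rows=[
    {"linear": [0, 0, 0.02], "twist": 0},
    {"linear": [0, 0, 0.035], "twist": 0},
    {"linear": [0, 0, 0.047], "twist": 0},
    {"linear": [0, 0, 0.059], "twist": 0},
    {"linear": [0, 0, 0.071], "twist": 0},
    {"linear": [0, 0, 0.083], "twist": 0},
    {"linear": [0, 0, 0.095], "twist": 0},
    {"linear": [0, 0, 0.106], "twist": 0},
    {"linear": [0, 0, 0.116], "twist": 0},
    {"linear": [0, 0, 0.12], "twist": 0},
  ],
)

```text
clock: 5.05
ee_pos: [0.5571, 0.241, 0.1716]
tcp_rot: [-1.57, -0.028, 0.028]
contact_force: [-0.2, 0.0, -0.0]
grip_width: 0.0005
```

```bash
python3 look.py w4 clamp_grip clamp_pivot clamp_pad bracket | tail -6
```

```text
[ 0.      0.      0.      1.    ]] {'clock': 5.1, 'grip_width': 0.0005394096251096742, 'contact_force': array([ 0.1025, -0.0365, -1.1145])}
clamp_grip 0.66 [0.5594 0.2659 0.1262] [293. 221.]
clamp_pivot 0.64 [0.558  0.1988 0.0589] [216. 190.]
clamp_pivot 0.27 [0.5598 0.2647 0.1286] [292. 223.]
clamp_pad 0.66 [0.5564 0.1505 0.1283] [136. 213.]
bracket 0.44 [0.5567 0.1498 0.1279] [136. 213.]
```

View pics/w4.png

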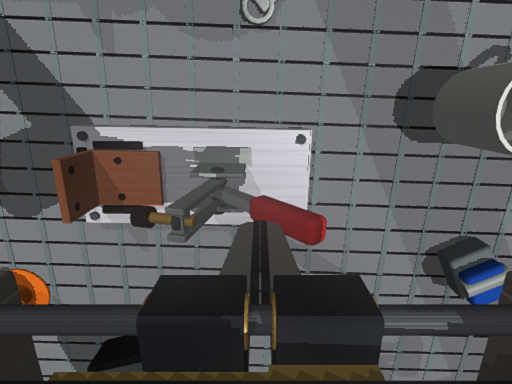

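The handle is past centre (grip near (290,222)) with no contact force, and the arm is swinging up. I'm withdrawing upwards to clear it.

Call:
jog_arm(
  rows=[
    {"linear": [0, -0.04, 0], "twist": 0},
    {"linear": [0, -0.09, 0], "twist": 0},
    {"linear": [0, -0.13, 0], "twist": 0},
    {"linear": [0, -0.13, -0.04], "twist": 0},
    {"linear": [0, -0.13, -0.08], "twist": 0},
    {"linear": [0, -0.13, -0.12], "twist": 0},
    {"linear": [0, -0.13, -0.16], "twist": 1},
    {"linear": [0, -0.13, -0.18], "twist": 1},
    {"linear": [0, -0.13, -0.18], "twist": 1},
    {"linear": [0, -0.13, -0.18], "twist": 1},
  ],
  fingers=0.05,
)

```text
clock: 6.3
ee_pos: [0.5635, 0.0595, 0.3017]
tcp_rot: [-1.57, -0.013, 0.013]
contact_force: [0.8, 0.1, -0.4]
grip_width: 0.0497
```

```bash
python3 look.py w5 clamp_grip clamp_pivot clamp_pad bracket | tail -9; python3 - <<'E'
from h import *
np.set_printoptions(precision=4,suppress=True)
for c in("scene","top"):
    _,T=shot(c)
    for t in("clamp_grip","bracket","blue_tray"):
        for d in place_of(t,c)[:2]: print(c,t,round(d["score"],2),w(T,d["centre"]))
E
```

```text
[[ 0.9999  0.     -0.0172  0.5635]
 [ 0.0172  0.0004  0.9999  0.0602]
 [ 0.0001 -1.      0.0004  0.3016]
 [ 0.      0.      0.      1.    ]] {'clock': 6.35, 'grip_width': 0.049893698663151596, 'contact_force': array([ 0.9487,  0.1876, -0.2544])}
clamp_grip 0.79 [0.5594 0.29   0.0932] [440. 168.]
clamp_pivot 0.64 [0.5571 0.1988 0.0617] [361. 161.]
clamp_pad 0.94 [0.5529 0.2044 0.1455] [392. 172.]
bracket 0.95 [ 0.3512  0.0181 -0.0022] [232.   3.]
bracket 0.61 [0.5603 0.0962 0.0193] [284. 156.]
scene clamp_grip 0.58 [0.5551 0.2846 0.0917]
scene clamp_grip 0.24 [0.5628 0.1976 0.0589]
scene bracket 0.78 [0.5612 0.0952 0.0158]
scene blue_tray 0.98 [ 0.5678 -0.3089 -0.0002]
scene blue_tray 0.56 [ 0.7257 -0.065  -0.0034]
top clamp_grip 0.41 [0.5552 0.2848 0.0949]
top clamp_grip 0.21 [ 0.498  -0.1118 -0.001 ]
top bracket 0.64 [0.5564 0.0926 0.0146]
top blue_tray 0.71 [ 0.5582 -0.3121  0.0017]
```

View pics/w5.png

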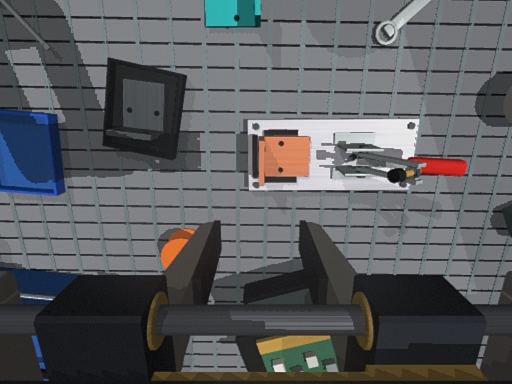

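The clamp is fully open: the grip lies back at (440,168), about 1.2 rad past upright. The bracket is still in its nest, with the upright flange at about (262,160). Next I'll measure the flange from two views.

```bash
python3 - <<'E'
from h import *
np.set_printoptions(precision=4,suppress=True)
C=np.array(camera_info("wrist")["tool_from_camera"]);K=np.array(camera_info("wrist")["intrinsics"])
def TT(r): T=np.eye(4); T[:3]=r; return T@C
V={"w2":TT([[.9994,.0015,-.036,.5621],[.036,.0003,.9994,.1205],[.0015,-1,.0003,.1728]]),"w5":T_tool()@C}
def hit(W,uv,z):
    d=W[:3,:3]@np.linalg.solve(K,np.r_[uv,1]); return W[:3,3]+d*(z-W[2,3])/d[2]
co=[]
for n,W in V.items():
    hsv=cv2.cvtColor(cv2.imread(f"pics/{n}.png"),cv2.COLOR_BGR2HSV)
    m=cv2.inRange(hsv,(4,110,60),(16,255,255)); m[:100]=0; m[230:]=0; m[:,:150]=0; m[:,330:]=0
    k,l,s,c=cv2.connectedComponentsWithStats(m); i=1+s[1:,4].argmax(); m=l==i
    p=np.argwhere(m)[:,::-1]; print(n,s[i],"corners",[p[(p@np.array(d)).argmin()] for d in((1,.3),(1,-.3),(-1,.3),(-1,-.3))])
    P=[p[(p@np.array(d)).argmin()] for d in((1,.3),(1,-.3))]
    for q in P: print([hit(W,q,z) for z in(.070,.078,.086)])
    co.append(P)
for a,b in zip(*co):
    M=[K@np.linalg.inv(W)[:3] for W in V.values()]
    X=cv2.triangulatePoints(M[0],M[1],a.astype(float),b.astype(float)); print("tri",(X[:3]/X[3]).T)
W=V["w5"]
for c in [(12,115),(60,115),(63,190),(5,190)]: print("blue rim",hit(W,c,.022))
E
```

```text
w2 [ 190  150   83   73 3505] corners [array([190, 160]), array([193, 221]), array([272, 152]), array([270, 204])]
[array([0.5329, 0.0564, 0.07  ]), array([0.5313, 0.0583, 0.078 ]), array([0.5296, 0.0602, 0.086 ])]
[array([0.5922, 0.0574, 0.07  ]), array([0.5888, 0.0592, 0.078 ]), array([0.5853, 0.0611, 0.086 ])]
w5 [ 259  136   51   49 2006] corners [array([259, 140]), array([259, 184]), array([309, 137]), array([307, 175])]
[array([0.5301, 0.0583, 0.07  ]), array([0.5291, 0.0583, 0.078 ]), array([0.5281, 0.0583, 0.086 ])]
[array([0.5905, 0.0594, 0.07  ]), array([0.5883, 0.0594, 0.078 ]), array([0.586 , 0.0593, 0.086 ])]
tri [[0.5297 0.0586 0.0806]]
tri [[0.588  0.0595 0.0794]]
blue rim [ 0.5067 -0.3005  0.022 ]
blue rim [ 0.5054 -0.231   0.022 ]
blue rim [ 0.6194 -0.2467  0.022 ]
blue rim [ 0.6211 -0.3373  0.022 ]
```

The flange's outer top edge triangulates to y≈0.059, z≈0.079–0.080 and x mid 0.559. That agrees with the text (0.078). I'm descending with the flange centred between the fingers, then closing.

Call:
jog_arm(
  rows=[
    {"linear": [-0.0045, 0.04, 0.003], "twist": 0},
    {"linear": [-0.0045, 0.08, 0.003], "twist": 0},
    {"linear": [-0.0045, 0.12, 0.003], "twist": 0},
    {"linear": [-0.0045, 0.15, 0.003], "twist": 0},
    {"linear": [-0.0045, 0.18, 0.003], "twist": 0},
    {"linear": [-0.0045, 0.205, 0.003], "twist": 0},
    {"linear": [-0.0045, 0.225, 0.003], "twist": 0},
    {"linear": [-0.0045, 0.244, 0.003], "twist": 0},
    {"linear": [-0.0045, 0.244, 0.003], "twist": 0},
    {"linear": [-0.0045, 0.244, 0.003], "twist": 0},
  ],
)

```text
clock: 7.95
ee_pos: [0.559, 0.0627, 0.0577]
tcp_rot: [-1.571, -0.013, 0.014]
contact_force: [0.3, -0.0, 0.8]
grip_width: 0.0498
```

Call:
jog_arm(
  rows=[
    {"linear": [0, 0, 0], "twist": 0},
    {"linear": [0, 0, 0], "twist": 0},
    {"linear": [0, 0, 0], "twist": 0},
    {"linear": [0, 0, 0], "twist": 0},
    {"linear": [0, 0, 0], "twist": 0},
    {"linear": [0, 0, 0], "twist": 0},
    {"linear": [0, 0, 0], "twist": 0},
    {"linear": [0, 0, 0], "twist": 0},
  ],
  fingers=0.0,
)

```text
clock: 8.75
ee_pos: [0.5591, 0.0627, 0.0578]
tcp_rot: [-1.571, -0.014, 0.014]
contact_force: [-0.9, -0.9, 3.6]
grip_width: 0.0079
```

Call:
jog_arm(
  rows=[
    {"linear": [0, -0.005, 0], "twist": 0},
    {"linear": [0, -0.015, 0], "twist": 0},
    {"linear": [0, -0.03, 0], "twist": 0},
    {"linear": [0, -0.045, 0], "twist": 0},
    {"linear": [0, -0.065, 0], "twist": 0},
    {"linear": [0, -0.085, 0], "twist": 0},
    {"linear": [0, -0.1, 0], "twist": 0},
    {"linear": [0, -0.115, 0], "twist": 0},
    {"linear": [0, -0.12, 0], "twist": 0},
    {"linear": [0, -0.12, 0], "twist": 0},
  ],
)

```text
clock: 9.75
ee_pos: [0.5595, 0.0628, 0.1789]
tcp_rot: [-1.571, -0.016, 0.012]
contact_force: [-1.1, 0.3, -2.6]
grip_width: 0.0081
```

```bash
python3 look.py w6 bracket clamp_grip blue_tray| tail -6
```

```text
[ 0.    ,  0.    ,  0.    ,  1.    ]])}
[[ 0.9998  0.0008 -0.0177  0.559 ]
 [ 0.0177  0.0001  0.9998  0.0627]
 [ 0.0008 -1.      0.0001  0.178 ]
 [ 0.      0.      0.      1.    ]] {'clock': 9.8, 'grip_width': 0.007701020641974175, 'contact_force': array([ 0.0762,  0.1699, -1.2818])}
bracket 0.74 [0.5632 0.0974 0.1394] [308. 225.]
```

View pics/w6.png

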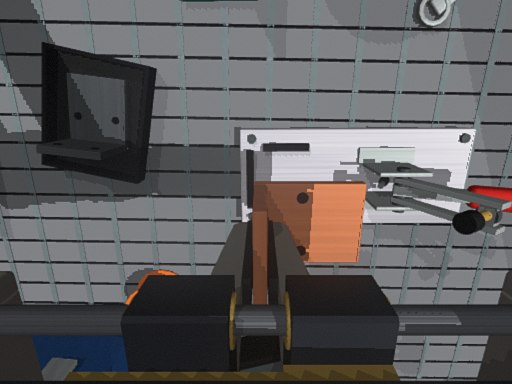

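The bracket is held square (flange between the fingers near (262,230)) and clear of the nest, and the clamp is open. A 90° turn makes it fit the tray's long side and keeps the gripper body away from the bottle. I'll check joint 6 before choosing the direction.

```bash
python3 -c "
from h import *
print(read_state()['q'])"
```

```text
[ 1.09127653e-01  3.12711843e-01  1.81846255e+00 -5.06569976e-05
  1.01171301e+00 -1.47938801e+00]
```

Call:
jog_arm(
  rows=[
    {"linear": [0, -0.02, -0.02], "twist": 0},
    {"linear": [0, -0.03, -0.05], "twist": 0},
    {"linear": [0, -0.03, -0.08], "twist": 0},
    {"linear": [0, -0.03, -0.11], "twist": 0},
    {"linear": [0, -0.03, -0.14], "twist": 0},
    {"linear": [0, -0.03, -0.17], "twist": 0},
    {"linear": [0, -0.03, -0.19], "twist": 0},
    {"linear": [0, -0.03, -0.2], "twist": 0},
    {"linear": [0, -0.03, -0.2], "twist": 0},
    {"linear": [0, -0.03, -0.2], "twist": 0},
  ],
)

```text
clock: 10.95
ee_pos: [0.5623, -0.1366, 0.2072]
tcp_rot: [-1.57, -0.013, 0.014]
contact_force: [-0.6, 0.3, -1.8]
grip_width: 0.0079
```

```bash
python3 look.py w7 bracket blue_tray| tail -6;python3 - <<'E'
from h import *
np.set_printoptions(precision=4,suppress=True)
print(read_state()['q'])
K=np.array(camera_info("wrist")["intrinsics"]);W=T_tool()@np.array(camera_info("wrist")["tool_from_camera"])
hsv=cv2.cvtColor(cv2.imread("pics/w7.png"),cv2.COLOR_BGR2HSV)
m=cv2.inRange(hsv,(105,140,40),(125,255,255))
k,l,s,c=cv2.connectedComponentsWithStats(m)
for i in range(1,k):
    if s[i,4]>800:
        p=np.argwhere(l==i)[:,::-1].astype(np.float32); b=cv2.approxPolyDP(cv2.convexHull(p),6,True)[:,0]
        print(s[i])
        for q in b:
            d=W[:3,:3]@np.linalg.solve(K,np.r_[q,1]); print(q,W[:3,3]+d*(.022-W[2,3])/d[2])
E
```

```text
[ 0.0181  0.0005  0.9998 -0.1363]
 [-0.0006 -1.      0.0005  0.2073]
 [ 0.      0.      0.      1.    ]] {'clock': 11.0, 'grip_width': 0.00789816357295948, 'contact_force': array([-0.1773,  0.5097, -2.2302])}
bracket 0.69 [ 0.5631 -0.1034  0.1662] [306. 221.]
blue_tray 0.78 [ 0.5605 -0.3119  0.0001] [122. 165.]
blue_tray 0.56 [ 0.7217 -0.0641 -0.0017] [308. 278.]
[-0.2403  0.3031  1.7553  0.0003  1.0834 -1.8299]
[  69  113   98  109 9497]
[162. 221.] [ 0.6276 -0.2588  0.022 ]
[ 79. 215.] [ 0.6214 -0.3625  0.022 ]
[ 69. 113.] [ 0.497 -0.354  0.022]
[166. 122.] [ 0.5049 -0.2447  0.022 ]
[  34  343   95   39 2185]
[128. 370.] [ 0.8714 -0.3287  0.022 ]
[ 44. 380.] [ 0.8934 -0.4589  0.022 ]
[ 34. 344.] [ 0.8251 -0.4602  0.022 ]
[124. 350.] [ 0.8336 -0.3304  0.022 ]
```

The tray is fully seen: rim corners average to (0.563,−0.305) and the networks give (0.561,−0.311), so I take (0.562,−0.309), yaw about −5°. A +96° turn brings joint 6 towards −0.5, well within range.

Call:
jog_arm(
  rows=[
    {"linear": [-0.004, 0, -0.02], "twist": 4},
    {"linear": [-0.008, 0, -0.04], "twist": 10},
    {"linear": [-0.012, 0, -0.06], "twist": 16},
    {"linear": [-0.016, 0, -0.08], "twist": 22},
    {"linear": [-0.02, 0, -0.1], "twist": 28},
    {"linear": [-0.025, 0, -0.12], "twist": 34},
    {"linear": [-0.03, 0, -0.14], "twist": 40},
    {"linear": [-0.034, 0, -0.16], "twist": 45},
    {"linear": [-0.038, 0, -0.169], "twist": 48},
    {"linear": [-0.038, 0, -0.169], "twist": 48},
  ],
)

```text
clock: 12.1
ee_pos: [0.5274, -0.3072, 0.2075]
tcp_rot: [-1.474, 0.642, -0.642]
contact_force: [-0.1, 0.2, -1.8]
grip_width: 0.0079
```

Call:
jog_arm(
  rows=[
    {"linear": [0, 0, 0], "twist": 4},
    {"linear": [0, 0, 0], "twist": 10},
    {"linear": [0, 0, 0], "twist": 16},
    {"linear": [0, 0, 0], "twist": 22},
    {"linear": [0, 0, 0], "twist": 28},
    {"linear": [0, 0, 0], "twist": 34},
    {"linear": [0, 0, 0], "twist": 40},
    {"linear": [0, 0, 0], "twist": 45},
    {"linear": [0, 0, 0], "twist": 48},
    {"linear": [0, 0, 0], "twist": 48},
  ],
)

```text
clock: 13.1
ee_pos: [0.5279, -0.3057, 0.2076]
tcp_rot: [-1.167, 1.272, -1.271]
contact_force: [-0.7, 0.2, -2.0]
grip_width: 0.0075
```

```bash
python3 look.py w8 bracket blue_tray water_bottle| tail -8;python3 -c "
from h import *
print(read_state()['q'].round(2))"
```

```text
[-0.9965  0.0003 -0.0835 -0.3058]
 [-0.0003 -1.      0.      0.2076]
 [ 0.      0.      0.      1.    ]] {'clock': 13.15, 'grip_width': 0.007588182975857451, 'contact_force': array([ 0.6678,  0.3355, -2.3773])}
bracket 0.95 [ 0.5613 -0.3129  0.1655] [306. 224.]
bracket 0.24 [ 0.5602 -0.309  -0.0005] [285. 169.]
blue_tray 0.77 [ 0.5611 -0.3109 -0.0016] [286. 170.]
water_bottle 0.83 [ 0.6317 -0.4656 -0.0037] [341. 271.]
water_bottle 0.29 [ 0.3351 -0.3051 -0.0012] [111. 180.]
[-0.53  0.35  1.69  0.    1.1  -0.44]
```

View pics/w8.png

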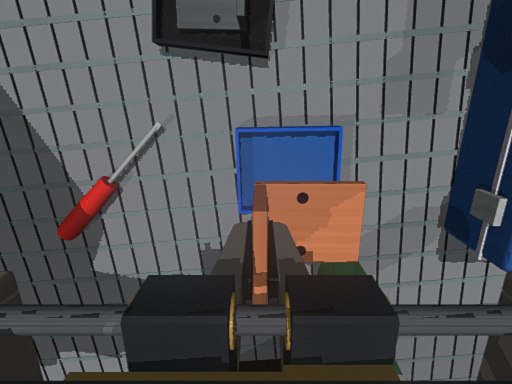

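The held bracket sits parallel to the tray (rim at (236–342,127–212)) and over its centre within about 4 mm. I'm lowering quickly first, then slowly.

Call:
jog_arm(
  rows=[
    {"linear": [0, 0.03, 0], "twist": 0},
    {"linear": [0, 0.06, 0], "twist": 0},
    {"linear": [0, 0.09, 0], "twist": 0},
    {"linear": [0, 0.115, 0], "twist": 0},
    {"linear": [0, 0.13, 0], "twist": 0},
    {"linear": [0, 0.14, 0], "twist": 0},
    {"linear": [0, 0.148, 0], "twist": 0},
    {"linear": [0, 0.154, 0], "twist": 0},
    {"linear": [0, 0.157, 0], "twist": 0},
    {"linear": [0, 0.157, 0], "twist": 0},
  ],
)

```text
clock: 14.3
ee_pos: [0.5276, -0.307, 0.0507]
tcp_rot: [-1.167, 1.273, -1.273]
contact_force: [0.5, 0.3, -1.3]
grip_width: 0.0077
```

Call:
jog_arm(
  rows=[
    {"linear": [0, 0.001, 0], "twist": 0},
    {"linear": [0, 0.002, 0], "twist": 0},
    {"linear": [0, 0.003, 0], "twist": 0},
    {"linear": [0, 0.004, 0], "twist": 0},
    {"linear": [0, 0.005, 0], "twist": 0},
    {"linear": [0, 0.0055, 0], "twist": 0},
    {"linear": [0, 0.006, 0], "twist": 0},
    {"linear": [0, 0.006, 0], "twist": 0},
  ],
)

```text
clock: 15.1
ee_pos: [0.5274, -0.3068, 0.0445]
tcp_rot: [-1.167, 1.273, -1.273]
contact_force: [-0.0, -0.1, -2.8]
grip_width: 0.008
```

No contact yet; the wrist still carries the bracket's weight. I'm continuing in half-millimetre steps.

Call:
jog_arm(
  rows=[
    {"linear": [0, 0.0005, 0], "twist": 0},
    {"linear": [0, 0.001, 0], "twist": 0},
    {"linear": [0, 0.001, 0], "twist": 0},
  ],
)

```text
clock: 15.4
ee_pos: [0.5275, -0.3069, 0.0438]
tcp_rot: [-1.167, 1.273, -1.273]
contact_force: [-0.6, 1.2, 2.2]
grip_width: 0.0079
```

Call:
jog_arm(
  rows=[
    {"linear": [0, 0.0005, 0], "twist": 0},
    {"linear": [0, 0.0005, 0], "twist": 0},
  ],
)

```text
clock: 15.6
ee_pos: [0.5276, -0.3069, 0.0438]
tcp_rot: [-1.167, 1.273, -1.273]
contact_force: [-2.4, 2.1, 6.4]
grip_width: 0.008
```

The bracket is on the floor with a light press (about 6–8 N). Next I open and retreat.

Call:
jog_arm(
  rows=[
    {"linear": [0, 0, 0], "twist": 0},
    {"linear": [0, 0, 0], "twist": 0},
    {"linear": [0, 0, 0], "twist": 0},
    {"linear": [0, 0, 0], "twist": 0},
    {"linear": [0, 0, 0], "twist": 0},
    {"linear": [0, 0, 0], "twist": 0},
  ],
  fingers=0.04,
)

```text
clock: 16.2
ee_pos: [0.5275, -0.3069, 0.043]
tcp_rot: [-1.167, 1.273, -1.273]
contact_force: [0.3, 0.0, -0.2]
grip_width: 0.0398
```

Call:
jog_arm(
  rows=[
    {"linear": [0, -0.01, 0], "twist": 0},
    {"linear": [0, -0.03, 0], "twist": 0},
    {"linear": [0, -0.06, 0], "twist": 0},
    {"linear": [0, -0.1, 0], "twist": 0},
    {"linear": [0, -0.14, 0], "twist": 0},
    {"linear": [0, -0.18, 0], "twist": 0},
    {"linear": [0, -0.22, 0], "twist": 0},
    {"linear": [-0.06, -0.22, -0.03], "twist": 0},
    {"linear": [-0.08, -0.22, -0.04], "twist": 0},
    {"linear": [-0.08, -0.22, -0.04], "twist": 0},
  ],
)

```text
clock: 17.2
ee_pos: [0.4927, -0.2204, 0.2642]
tcp_rot: [-1.167, 1.272, -1.271]
contact_force: [0.3, 0.5, -0.1]
grip_width: 0.0396
```

```bash
python3 look.py w9 bracket blue_tray | tail -6; python3 - <<'E'
from h import *
np.set_printoptions(precision=4,suppress=True)
for c in("scene","top"):
    _,T=shot(c)
    for t in("clamp_grip","bracket","blue_tray","water_bottle","spool","mug","old_bracket"):
        for d in place_of(t,c)[:1]: print(c,t,round(d["score"],2),w(T,d["centre"]))
E
```

```text
[ 0.    ,  0.    ,  0.    ,  1.    ]])}
[[-0.0849  0.0009  0.9964  0.494 ]
 [-0.9964 -0.0004 -0.0849 -0.2222]
 [ 0.0003 -1.      0.001   0.2643]
 [ 0.      0.      0.      1.    ]] {'clock': 17.25, 'grip_width': 0.039661136710459254, 'contact_force': array([ 0.9846, -0.8933, -0.0999])}
bracket 0.67 [ 0.5629 -0.3137  0.0033] [310. 217.]
scene clamp_grip 0.63 [0.5556 0.2821 0.0926]
scene bracket 0.79 [ 0.351   0.0162 -0.0061]
scene blue_tray 0.9 [ 0.5673 -0.3085 -0.0007]
scene water_bottle 0.95 [ 0.6276 -0.4692 -0.0009]
scene spool 0.64 [ 0.723  -0.0636 -0.0025]
scene mug 0.92 [ 0.4727  0.4682 -0.0028]
scene old_bracket 0.88 [ 0.4927 -0.12    0.0031]
top clamp_grip 0.55 [0.5532 0.2816 0.0925]
top bracket 0.97 [ 0.3426  0.0183 -0.001 ]
top blue_tray 0.75 [ 0.5584 -0.3142  0.0002]
top spool 0.73 [ 0.7253 -0.0612 -0.0036]
top mug 0.79 [ 0.4746  0.4624 -0.0026]
top old_bracket 0.79 [ 0.4924 -0.1172  0.0034]
```

View pics/w9.png

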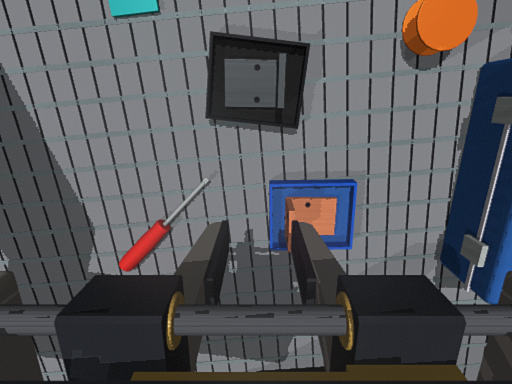

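The bracket lies flat inside the blue tray (centre about (315,215)) with its flange up, and the gripper is clear. I'm handing in.

```bash
python3 -c "
from cell import *
print(job_done())"
```

```text
the job is handed in; nothing more can be done
None
```

I threw the clamp open, then lifted the copper bracket out by its upright flange, turned it about 96° and set it in the blue tray. The job is handed in. No verdict was reported.

**Last checks:**
- **Bracket:** the wrist view put its origin at (0.563, −0.314, 0.003), within about 6 mm of the tray centre. It lies flat with the flange up. The last wrist force reading before release was about 6 N.
- **Clamp:** still open, with the grip at about 1.2 rad past upright.
- **Other things:** the mug, spool and old bracket re-measured within 5 mm of where they started. The bottle did too, but only the scene camera reported it. The screwdriver and wrench were never measured; nothing came near them.
- **Robot:** clear of everything, finishing at about 17 s.

**What disagreed or failed:**
- In the final scene and top pictures, the best "bracket" report was the cyan look-alike, so only the wrist view confirms the copper bracket's position.
- Estimates of the tray centre differed by up to about 10 mm between views.
- One move call was refused because it lacked the twist value; nothing moved.
- I viewed 11 pictures, one over the budget.

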